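Load a tube stub and ratchet the welding table round to the torch

TASK

Lay the loose stub of square steel tube flat on the floor of the turntable's nest, where the nest now stands, and let go. Then work the ratchet lever back and forth, notch by notch, until the nest with the tube stands directly under the torch nozzle, and stop there (the table cannot turn back); turn the table only with the lever, keeping off the turntable and the tube once it has begun to turn, leave the bystanders alone and let go of the lever.

Things in the scene. Friction and masses are not known exactly. Their poses are not given: they have to be found in the camera images.
- fixture: Fixed ratchet indexing table on the bench: blue base plate 270 x 270 x 12 mm with a torch post at one side and two short stop pins for the lever. Origin on the turntable's vertical axis, at bench height; z up; its +y axis points from the turntable's axis to the torch post.
- nozzle (a point): Tip of the fixed torch's copper nozzle, which points straight down: 52 mm from the turntable's axis, 118 mm above the bench. The torch (black and brass, highest point about 215 mm above the bench) leans in from a steel post 22 mm thick and 200 mm tall, standing 172 mm from the axis.
- turntable: Round dark steel table, 180 mm across, top 56 mm above the bench; under it a sawtooth wheel, 208 mm across, 12 teeth (one notch = 30 degrees). Origin on the vertical axis at bench height, +x towards the nest. Turns only counter-clockwise seen from above (a pawl on the base holds it); stiff (0.8 N m), stays where left. The nest starts 63 to 131 degrees short of the torch.
- nest (a point): Centre of the floor of the turntable's only nest, 52 mm from the axis, 56 mm above the bench; axes as the turntable's. The nest is a shallow open rectangle of steel bars 5 mm thick and 8 mm high, inside 36 mm wide (along x, radially) and 76 mm long (along y, along the rim).
- station (a point): The point on the fixture straight below the torch nozzle, 52 mm from the axis and at the height of the nest's floor: where the nest must come.
- lever (a joint): Ratchet lever, swings level about the turntable's axis: 0 at its back stop, 0.75 rad at its forward stop (counter-clockwise from above). Forward drives the wheel (4 to 10 N at the handle), back clicks over the teeth (1 to 4 N). A swing from stop to stop is one notch (the first: 0.4 to 1.4); at the forward stop the wheel is at a full notch, one of which is the torch. Stays where left.
- lever_grip (a point): Point on the axis of the lever's upright round black handle, 175 mm from the turntable's axis and 100 mm above the bench; x axis outward along the lever. The handle is 22 mm in diameter, its top 125 mm above the bench; it stands on a flat grey bar, 26 mm wide, top at 42 mm, which runs in under the turntable's disc.
- tube: Loose stub of rusty square steel tube, 70 mm long, 30 x 30 mm outside, walls 3 mm, about 170 g, lying on the bench. Origin at the centre of its underside; x along its length, z up.
- tube_mid (a point): The middle of the tube stub, 15 mm above its underside.
- coupon: Bystander: flat rusty weld coupon, 110 x 50 x 10 mm, lying on the bench. Origin at the centre of its underside.
- spray: Bystander: plain aluminium can, 58 mm across, 170 mm tall, standing. Origin at the centre of its underside.
- wrench: Bystander: steel wrench lying on the bench.
Not all that is in view belongs to the job. What is shaped like the tube but yellow is not meant.

How it is judged:
On the way, in this order (a step that is already met when the one before it is completed fails the run):
1. the tube lies flat in the nest, released, before the table has been turned (x of tube_mid in the frame of nest between -0.006 and 0.006 m and y of tube_mid in the frame of nest between -0.006 and 0.006 m and z of tube_mid in the frame of nest between 0.012 and 0.018 m and angle between the x axis of tube and the y axis of turntable, either way round below 0.15 rad and distance of nest from where it was at the start of the episode below 0.015 m and contact force between the fingers and tube below 0.1 N), for 0.2 s.
2. the nest is ratcheted to under the torch (horizontal distance between nest and station below 0.008 m), for 0.2 s.
At the end, for the whole second after the job is handed in: The tube lies flat in the nest (its middle within 6 mm of the nest's centre both ways, 12 to 18 mm above the nest's floor, along it within 0.15 rad), the nest's centre is within 8 mm (horizontally) of the point under the nozzle, and table and tube are at rest (x of tube_mid in the frame of nest between -0.006 and 0.006 m and y of tube_mid in the frame of nest between -0.006 and 0.006 m and z of tube_mid in the frame of nest between 0.012 and 0.018 m and angle between the x axis of tube and the y axis of turntable, either way round below 0.15 rad and horizontal distance between nest and station below 0.008 m and angular speed of turntable below 0.05 rad/s and linear speed of tube below 0.02 m/s); the robot touches nothing.
It fails at once if the robot presses on the turntable or the tube (over 2 N) once the nest has moved more than 15 mm: the table is turned with the lever only (distance of nest from where it was at the start of the episode above 0.015 m and (contact force between any of the fingers, the arm and turntable above 2 N or contact force between any of the fingers, the arm and tube above 2 N)).
It fails at once if a bystander (coupon, can or wrench) is moved more than 30 mm (distance of any of coupon, spray, wrench from where it was at the start of the episode above 0.03 m).
It also fails if it takes over 72 s, if anything falls off the work surface, if the arm or the gripper's body presses on something with over 40 N, if the wrist force passes 120 N, or if a joint passes its speed limit or range.

ROBOT

A 6-joint arm with a two-finger parallel gripper is mounted at the origin on the work surface. World frame = base frame: x ahead of the robot, y to its left, z up, the work surface at z = 0. Lengths are in m, angles in rad, forces in N, time in s.
With the tool pointing down it reaches from about 0.3 to 0.775 m from the base axis. Payload 14.6 kg.
Tool frame: the origin (TCP) lies at the very end of the fingers, on their centre line; the grasp point (between the pads) lies 19 mm behind it; z points along the fingers, y is the line along which they close (so a half turn about z gives the same grasp; the last joint's range is limited). The gripper opens to 94 mm and grips with 3 to 60 N. Pads are 16 mm wide; open, the fingers measure 119 mm over their backs; the gripper's body (75 mm by 177 mm) begins 78 mm behind the grasp point.
Start: joints at [1.176, 0.3, 1.521, -0, 1.321, -0.067], TCP at [0.177, 0.521, 0.205] pointing down, gripper open.
Joint ranges: [-3.03, 3.03], [-0.79, 2.21], [0.23, 2.52], [-1.04, 4.18], [0, 3.07], [-2.55, 2.55]. Speed limits (rad/s): [2.22, 2.22, 2.57, 3.14, 3.14, 3.14].

INTERFACE

Orientations are given as [roll, pitch, yaw] about the fixed x, y, z axes, in that order (R = Rz(yaw) Ry(pitch) Rx(roll)).
In Python, from station import ctrl gives the robot as it stands.
- The arm moves only by the tool carry_out, never from a script. Its argument "motion" is text: rows parted by semicolons, each of 7 numbers parted by spaces: the shift along the world's x, y, z in m, then the turn, a rotation vector about the world's x, y, z in degrees, then the closure in counts, from 0 (fully open) to 255 (shut). In form: dx dy dz wx wy wz hand; .... A call has 1 to 20 rows; each row shifts and turns the commanded pose from where the row before left it; what a row does not reach is not made up. A row lasts 1/12 s, in which the tool goes at most 41.7 mm and 7.16 degrees, less where a joint would pass 70% of its speed; a pose out of reach is approached as far as the arm can. A call is refused whole if a number of a shift passes 0.0417 or a number of a turn 7.16, either way. A call with a gripper value outside its range is refused whole. The fingers move at their own pace and stop on an object; "grip_force" is the grip in N (left out, the last holds). Time passes only in rows, so rows that do not move let the fingers close. It gives the time, the measured TCP pose, the force, the opening and the grip force at its end, in the units of the state.
- ctrl.get_obs(): the state, without advancing time (a new reading comes with each control period).
- ctrl.camera(name): name is "scene" or "top" or "wrist"; returns a dict with "pixels" (384x512x3 uint8, red, green, blue), "range_z" (384x512 float32, m along the optical axis (not along the pixel's ray), 0 where there is no reading), "K" (3x3 intrinsics, pixels), "position" and "attitude" of the camera in the world. Camera axes: x right, y up, looking along -z (the intrinsics and any distortion apply to the point x, -y, -z); pixel columns grow to the right and rows downward; lengths in m; the calibration is good to about 2 mm. A picture is of the moment at which its call begins.
- ctrl.hand_in(): hands the job in; it is judged then, once.
The state is a dict: "time_s": time; "qpos": joint angles; "joint_vel": joint speeds; "tau": joint torques, N m; "ee_pos": TCP position; "eef_rot": TCP orientation; "force": force on the tool from outside, world axes, zero at the start; "moment": the same for the moment, N m; "grip_width": finger opening in m; "grip_force": force on a finger pad.
Only numpy, scipy, OpenCV 4.12 (cv2) and the standard library are available. Lean on these libraries where they do the work, as an engineer would, in place of code of your own. Each camera call takes 0.05 s, during which the arm holds its last target. There are 200 camera calls.

## Working session

There is one attempt and no reset: what is moved stays moved. The work goes in short steps, Python scripts to look and compute and a tool call to move; the robot and the scene stay as the last step left them, time stands still between calls to the robot, and variables do not carry over. Pictures are saved under pics/ and viewed, at most 10 in all, crops included, and the job is handed in when it is done.

Besides the shell and the picture viewer there is one more tool, called after ">>>" as name(argument=value, ...), one argument or row to a line, values as JSON. carry_out: Moves the arm, as the interface text tells. Its arguments: {"type":"object","properties":{"motion":{"type":"string"},"grip_force":{"type":"number"}},"required":["motion"]}

```bash
mkdir -p pics; cat > h.py <<'E'
import numpy as np, cv2
from scipy.spatial.transform import Rotation as R
from station import ctrl
def shot(n):
    c=ctrl.camera(n); return c
def att(c):
    a=np.array(c["attitude"],float)
    return a if a.shape==(3,3) else (R.from_euler('xyz',a).as_matrix() if a.size==3 else R.from_quat(a).as_matrix())
def pts(c):
    K=c["K"];z=c["range_z"];v,u=np.mgrid[:384,:512]
    p=np.stack([(u-K[0,2])/K[0,0]*z,-(v-K[1,2])/K[1,1]*z,-z],-1)
    return p@att(c).T+np.array(c["position"])
E
python3 - <<'E'
from h import *
print(ctrl.get_obs())
ims=[]
for n in("top","scene"):
    c=shot(n);print(n,c["K"].tolist(),c["position"],c["attitude"],[k for k in c])
    np.savez(f"{n}0.npz",**{k:c[k] for k in("pixels","range_z","K","position","attitude")})
    cv2.imwrite(f"pics/{n}0.png",cv2.resize(c["pixels"][...,::-1],(800,600),interpolation=cv2.INTER_CUBIC))
E
```

```text
{'time_s': 0.0, 'qpos': array([ 1.17640538e+00,  3.00505357e-01,  1.52159007e+00, -4.84709499e-05,
        1.32068252e+00, -6.65822192e-02]), 'joint_vel': array([-2.26069083e-03,  5.32892328e-04, -1.93190074e-03, -4.16725652e-04,
        8.80918253e-06, -1.82962859e-03]), 'tau': array([-1.22537302e-03, -5.31809306e+01, -3.52733839e+01,  7.08232471e-02,
        2.43911584e-02, -8.18845501e-05]), 'ee_pos': array([0.17698712, 0.52046674, 0.20486373]), 'eef_rot': array([-3.14040687e+00, -3.20164706e-05,  2.81379593e+00]), 'force': array([-0.74700132,  0.53973668, -0.32649754]), 'moment': array([0.05412495, 0.00235187, 0.00911368]), 'grip_force': 0.0, 'grip_width': 0.0936487045546389}
top [[497.24904882597747, 0.0, 257.61518921972635], [0.0, 497.24904882597747, 185.11062191402922], [0.0, 0.0, 1.0]] [0.19282923 0.03422838 1.49551283] [ 0.23057711  0.00459448 -1.64052062] ['pixels', 'range_z', 'K', 'position', 'attitude']
scene [[349.0324028407406, 0.0, 251.6027826458217], [0.0, 349.0324028407406, 191.8054753509774], [0.0, 0.0, 1.0]] [ 1.07851255 -0.00765365  0.80699187] [0.68273664 0.01829262 1.49178429] ['pixels', 'range_z', 'K', 'position', 'attitude']
```

View pics/top0.png

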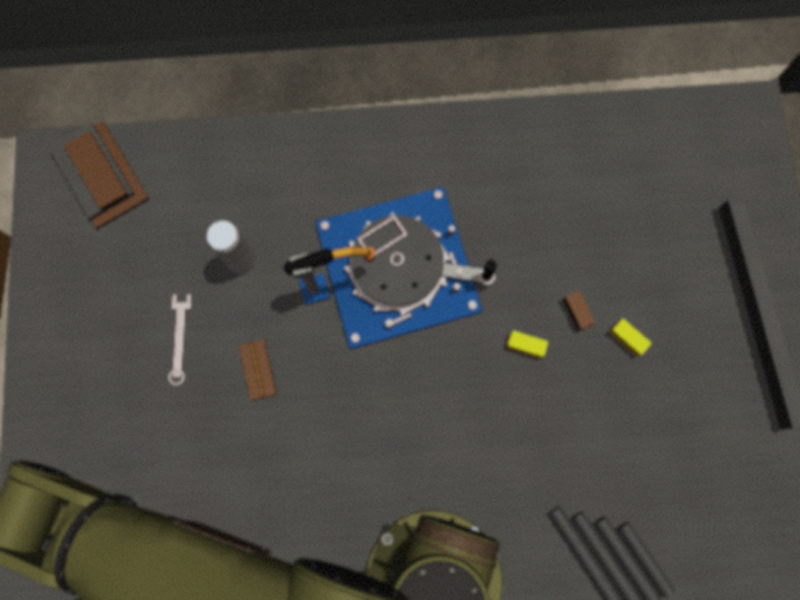

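View pics/scene0.png

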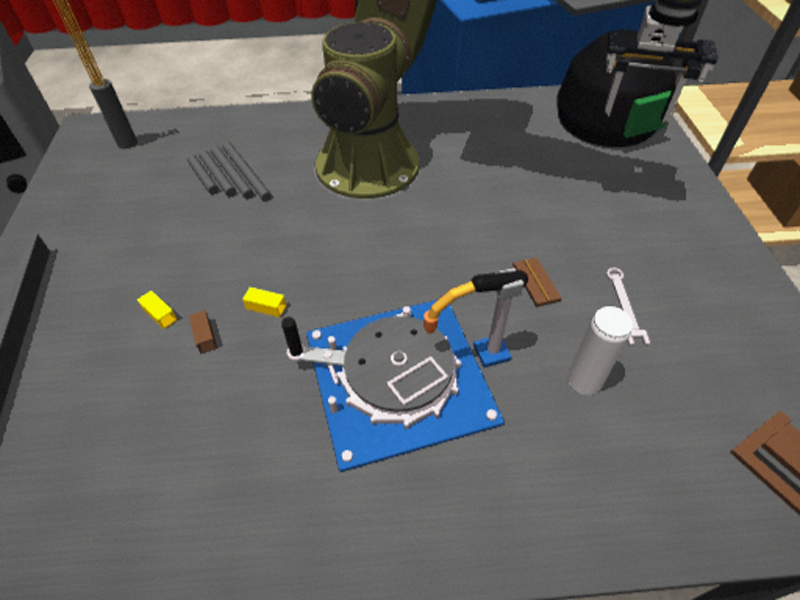

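The top view (800 px scale) shows the rusty stub at (578,310), yellow decoys at (528,344) and (631,337), the nest at (382,236), the handle at (489,268), the torch at (310,262) and the coupon at (258,370). The rusty stub with square tube proportions fits. The coupon is flat and long, and the others are yellow. Next I'll measure and crop.

```bash
cat >> h.py <<'E'
def ray(c,uv,z):
    K=c["K"];uv=np.atleast_2d(np.asarray(uv,float))
    d=np.stack([(uv[:,0]-K[0,2])/K[0,0],-(uv[:,1]-K[1,2])/K[1,1],-np.ones(len(uv))],-1)@att(c).T
    o=np.array(c["position"]); return o+d*((z-o[2])/d[:,2])[:,None]
def biggest(m,near=None):
    cs=cv2.findContours(m.astype(np.uint8),cv2.RETR_EXTERNAL,cv2.CHAIN_APPROX_NONE)[0]
    return cs
E
python3 - <<'E'
from h import *
T=dict(np.load("top0.npz"));S=dict(np.load("scene0.npz"))
for n,c,box in(("top",T,(355,180,390,215)),("scene",S,(115,195,142,230))):
    P=pts(c);hsv=cv2.cvtColor(c["pixels"],cv2.COLOR_RGB2HSV)
    x0,y0,x1,y1=box
    m=np.zeros((384,512),bool);m[y0:y1,x0:x1]=1
    m&=(hsv[...,1]>90)&((hsv[...,0]<18)|(hsv[...,0]>170))&(hsv[...,2]>25)
    q=P[m];print(n,"tube px",m.sum(),"zs",np.percentile(q[:,2],[5,50,95]))
    top=m&(P[...,2]>.024);q=P[top]
    r=cv2.minAreaRect((q[:,:2]*1000).astype(np.float32));print(" 3d rect mm",r)
    if n=="top":
        cs=max(biggest(m),key=cv2.contourArea);w=ray(c,cs[:,0],.03)
        print(" ray rect",cv2.minAreaRect((w[:,:2]*1000).astype(np.float32)))
    # blue plate
    b=(hsv[...,0]>100)&(hsv[...,0]<125)&(hsv[...,1]>150)&(P[...,0]>.3)&(P[...,2]<.03)&(P[...,2]>.0)
    cs=max(biggest(b),key=cv2.contourArea);w=ray(c,cs[:,0],.012)
    print(" plate",cv2.minAreaRect((w[:,:2]*1000).astype(np.float32)),np.median(P[b][:,2]))
    # nest bars
    w=(hsv[...,1]<60)&(hsv[...,2]>130)&(P[...,2]>.05)&(P[...,2]<.075)
    for k in biggest(w):
        if len(k)>25:
            q=ray(c,k[:,0],.064);print(" bright",k[:,0].mean(0),cv2.minAreaRect((q[:,:2]*1000).astype(np.float32)))
    # handle: high points
    h=(P[...,2]>.09)&(P[...,2]<.135)&(hsv[...,2]<60)&(P[...,0]>.2)
    for k in biggest(h):
        if len(k)>8:
            mm=np.zeros((384,512),np.uint8);cv2.drawContours(mm,[k],-1,1,-1);q=P[(mm>0)&h]
            print(" dark high",k[:,0].mean(0),q.mean(0),q.max(0),q.min(0))
    if n=="top":
        t=(P[...,2]>.140)&(P[...,0]>.3)
        for k in biggest(t):
            if len(k)>8:
                v,u=k[:,0,1],k[:,0,0];print(" tall",k[:,0].mean(0),P[v,u].mean(0),P[v,u].max(0))
a=cv2.resize(T["pixels"][150:260,220:430],None,fx=3.8,fy=3.8,interpolation=cv2.INTER_CUBIC)
cv2.imwrite("pics/crop1.png",a[...,::-1])
E
```

```text
top tube px 267 zs [0.01760637 0.02957479 0.03531483]
 3d rect mm ((472.3189697265625, -319.3573303222656), (70.44659423828125, 32.35659408569336), 17.274789810180664)
 ray rect ((471.7644348144531, -317.6660461425781), (71.07852935791016, 35.976200103759766), 16.77573013305664)
 plate ((546.1369018554688, 15.51904296875), (177.4252471923828, 266.94708251953125), 11.876326560974121) 0.011430915449498258
 bright [245.77477477 149.16216216] ((636.8807983398438, 49.37678909301758), (47.528751373291016, 85.96049499511719), 31.01553726196289)
 dark high [197.66666667 179.06666667] [0.54659136 0.18772163 0.11298237] [0.55315109 0.19436685 0.13428808] [0.54347128 0.18218907 0.09040121]
 dark high [313.34782609 170.82608696] [ 0.5457576  -0.14384908  0.12028828] [ 0.55590383 -0.13451412  0.13284483] [ 0.53736129 -0.15465046  0.09500225]
 dark high [146.53125 165.0625 ] [0.59929633 0.33486201 0.11286595] [0.60316742 0.35212471 0.13333912] [0.59561308 0.31925798 0.09208473]
 tall [209.57692308 165.56923077] [0.56309143 0.145269   0.18875776] [0.58793063 0.22169104 0.21561505]
 tall [142.770491
[... 246 characters left out ...]
07385254)
 plate ((604.9024658203125, 27.071441650390625), (251.9590301513672, 268.217041015625), 11.899712562561035) 0.012922506322567862
 bright [377.2        239.16666667] ((652.2960205078125, 321.9291687011719), (24.47490882873535, 23.209054946899414), 42.05047607421875)
 bright [266.34117647 242.94117647] ((638.6341552734375, 50.88494110107422), (49.21436309814453, 89.18533325195312), 29.78044891357422)
 bright [254.92857143 228.89285714] ((594.8651123046875, 25.5924015045166), (25.357534408569336, 27.01291847229004), 84.80824279785156)
 dark high [185.19444444 209.94444444] [ 0.55760298 -0.14324293  0.11385833] [ 0.5635274  -0.13422371  0.12904837] [ 0.54310058 -0.15419592  0.09064373]
```

View pics/crop1.png

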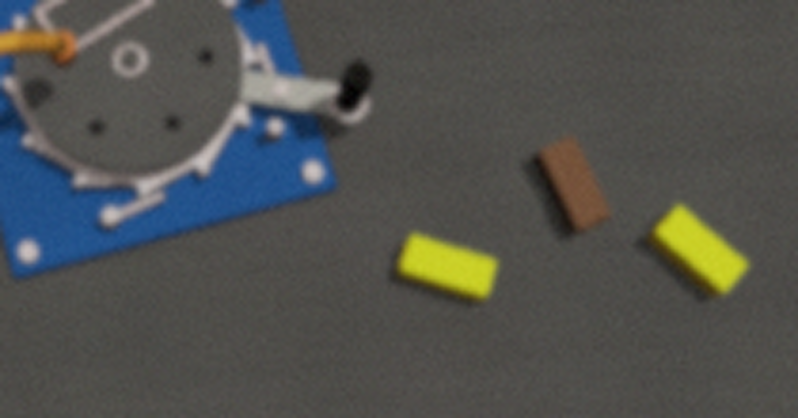

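The crop confirms it: the rusty square stub is at (575,187) in the crop, with both yellow decoys apart from it. I'll refine the poses.

```bash
python3 - <<'E'
from h import *
T=dict(np.load("top0.npz"));S=dict(np.load("scene0.npz"))
for n,c in(("top",T),("scene",S)):
    P=pts(c);hsv=cv2.cvtColor(c["pixels"],cv2.COLOR_RGB2HSV)
    b=(hsv[...,0]>100)&(hsv[...,0]<125)&(hsv[...,1]>150)&(P[...,2]<.03)&(P[...,2]>-.01)
    b&=(np.hypot(P[...,0]-.594,P[...,1]-.024)<.2)
    v,u=np.nonzero(b);w=ray(c,np.c_[u,v],.012)
    print(n,"plate",cv2.minAreaRect((w[:,:2]*1000).astype(np.float32)))
    # tube top face by depth
    d=np.hypot(P[...,0]-.472,P[...,1]+.319)<.05
    for lo,hi in((.022,.04),):
        q=P[d&(P[...,2]>lo)&(P[...,2]<hi)];print(" tube",len(q),cv2.minAreaRect((q[:,:2]*1000).astype(np.float32)),q.mean(0))
    # disc points
    d=(P[...,2]>.048)&(P[...,2]<.064)&(np.hypot(P[...,0]-.594,P[...,1]-.024)<.115)&(hsv[...,2]<110)
    q=P[d];print(" disc",cv2.minEnclosingCircle((q[:,:2]*1000).astype(np.float32)),np.median(q[:,2]))
    # torch in nest frame
    a=np.deg2rad(31);rel=P-np.array([.637,.0497,0]);X=rel[...,0]*np.cos(a)+rel[...,1]*np.sin(a);Y=-rel[...,0]*np.sin(a)+rel[...,1]*np.cos(a)
    t=(P[...,2]>.105)&(P[...,2]<.23)&(np.hypot(X,Y)<.2)&(P[...,1]>-.05)
    for lo in(.105,.125,.145,.165,.185,.2):
        k=t&(P[...,2]>=lo)&(P[...,2]<lo+.02)
        if k.any():print("  torch z",lo,"Y",Y[k].min().round(3),Y[k].max().round(3),"X",X[k].min().round(3),X[k].max().round(3))
    g=(P[...,2]>.15)&(P[...,2]<.22)&(np.hypot(P[...,0]-.558,P[...,1]-.191)<.07)
    q=P[g];print(" postish",q.mean(0),np.median(q,0))
E
```

```text
top plate ((583.6507568359375, 53.75511169433594), (266.58489990234375, 326.43359375), 11.876328468322754)
 tube 240 ((472.23883056640625, -318.8323059082031), (70.38079833984375, 33.22540283203125), 19.469661712646484) [ 0.47145119 -0.31872101  0.03005814]
 disc ((589.8607788085938, 24.762590408325195), 89.9000244140625) 0.05557180300290265
  torch z 0.105 Y 0.156 0.176 X -0.008 0.002
  torch z 0.125 Y 0.047 0.175 X -0.047 -0.001
  torch z 0.145 Y 0.042 0.169 X -0.048 -0.006
  torch z 0.165 Y 0.052 0.191 X -0.041 0.002
  torch z 0.185 Y 0.066 0.195 X -0.037 0.024
  torch z 0.2 Y 0.082 0.193 X -0.03 0.018
 postish [0.55497646 0.17625347 0.20269772] [0.55530539 0.17942516 0.20383476]
scene plate ((589.35302734375, 54.83958435058594), (270.9687194824219, 328.9493103027344), 11.891575813293457)
 tube 238 ((476.7933654785156, -319.3121032714844), (70.8931884765625, 30.36207389831543), 18.899137496948242) [ 0.47779681 -0.3186222   0.03083608]
 disc ((593.2731323242188, 24.74915313720703), 90.3906478881836) 0.05675400105462247
  torch z 0.105 Y 0.043 0.169 X -0.035 0.017
  torch z 0.125 Y 0.039 0.17 X -0.037 0.018
  torch z 0.145 Y 0.039 0.169 X -0.043 0.017
  torch z 0.165 Y 0.049 0.174 X -0.037 0.027
  torch z 0.185 Y 0.064 0.191 X -0.031 0.027
  torch z 0.2 Y 0.075 0.187 X -0.026 0.024
 postish [0.56849003 0.17696689 0.19913363] [0.57077805 0.18196113 0.20277707]
```

>>> carry_out(
  motion="0.02 -0.04 0 0 0 -7 0; 0.02 -0.04 0 0 0 -7 0; 0.02 -0.04 0 0 0 -7 0; 0.02 -0.04 0 0 0 -7 0; 0.02 -0.04 0 0 0 -7 0; 0.02 -0.04 0 0 0 -7 0; 0.02 -0.04 0 0 0 -7 0; 0.02 -0.04 0 0 0 -7 0; 0.02 -0.04 0 0 0 -7 0; 0.02 -0.04 0 0 0 -7 0; 0.02 -0.04 0 0 0 -7 0; 0.02 -0.04 0 0 0 -7 0; 0.015 -0.04 0 0 0 -7 0; 0.01 -0.04 0 0 0 -7 0; 0.01 -0.04 0 0 0 -7 0; 0 -0.04 0 0 0 -7 0; 0 -0.04 0 0 0 -7 0; 0 -0.04 0 0 0 -7 0; 0 -0.04 0 0 0 -7 0; 0 -0.04 0 0 0 -7 0",
)

```text
time_s: 1.77
ee_pos: [0.4347, -0.2476, 0.2053]
eef_rot: [-3.141, 0.0, 0.364]
force: [0.7, 0.2, 0.2]
grip_width: 0.0941
grip_force: 0.0
```

```bash
cat > tube.py <<'E'
from h import *
c=shot("wrist");P=pts(c);hsv=cv2.cvtColor(c["pixels"],cv2.COLOR_RGB2HSV)
m=(hsv[...,1]>80)&((hsv[...,0]<18)|(hsv[...,0]>170))&(hsv[...,2]>25)&(np.hypot(P[...,0]-.474,P[...,1]+.319)<.06)
t=m&(P[...,2]>.022)&(P[...,2]<.04)
q=P[t];print(len(q),cv2.minAreaRect((q[:,:2]*1000).astype(np.float32)),q.mean(0))
v,u=np.nonzero(t);w=ray(c,np.c_[u,v],.03);print(cv2.minAreaRect((w[:,:2]*1000).astype(np.float32)),u.mean(),v.mean(),c["position"])
cv2.imwrite("pics/w1.png",c["pixels"][...,::-1])
E
python3 tube.py
```

```text
1865 ((475.2947998046875, -319.7892761230469), (69.69864654541016, 30.38446807861328), 19.446578979492188) [ 0.47612796 -0.31936372  0.03031874]
((475.4280700683594, -319.692138671875), (70.06519317626953, 30.061588287353516), 19.053979873657227) 330.1796246648794 163.39249329758712 [ 0.50208087 -0.22239386  0.38474116]
```

View pics/w1.png

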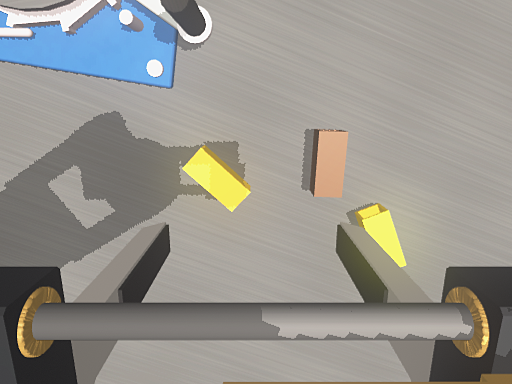

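Tube from the wrist view is at (330,163), centre (0.4755,-0.3197), angle 19°. I'll grip it 12 mm off centre, so the gripper body clears the torch at the nest.

>>> carry_out(
  motion="0.01 -0.025 0 0 0 -1.8 0; 0.01 -0.025 0 0 0 0 0; 0.009 -0.025 0 0 0 0 0; 0 0 0 0 0 0 0; 0 0 0 0 0 0 0",
)

```text
time_s: 2.23
ee_pos: [0.4641, -0.321, 0.2045]
eef_rot: [-3.14, 0.001, 0.338]
force: [0.0, -0.4, 0.1]
grip_width: 0.0942
grip_force: 0.0
```

>>> carry_out(
  motion="0 -0.0025 -0.036 0 0 0 0; 0 0 -0.04 0 0 0 0; 0 0 -0.04 0 0 0 0; 0 0 -0.04 0 0 0 0; 0 0 -0.026 0 0 0 0; 0 0 -0.01 0 0 0 0; 0 0 0 0 0 0 0; 0 0 0 0 0 0 0",
  grip_force=25,
)

```text
time_s: 2.9
ee_pos: [0.4648, -0.3229, 0.0148]
eef_rot: [3.141, -0.001, 0.339]
force: [0.5, -0.3, 0.0]
grip_width: 0.0941
grip_force: 0.0
```

>>> carry_out(
  motion="0 0 0 0 0 0 255; 0 0 0 0 0 0 255; 0 0 0 0 0 0 255; 0 0 0 0 0 0 255; 0 0 0 0 0 0 255; 0 0 0 0 0 0 255; 0 0 0 0 0 0 255; 0 0 0 0 0 0 255; 0 0 0 0 0 0 255; 0 0 0 0 0 0 255",
  grip_force=25,
)

```text
time_s: 3.73
ee_pos: [0.4643, -0.323, 0.0134]
eef_rot: [-3.142, 0.0, 0.339]
force: [-0.4, -1.0, 1.6]
grip_width: 0.0311
grip_force: 1.1
```

>>> carry_out(
  motion="0 0 0 0 0 0 255; 0 0 0 0 0 0 255; 0 0 0.02 0 0 0 255; 0 0 0.04 0 0 0 255; 0 0 0.04 0 0 0 255; 0 0 0.04 0 0 0 255; 0 0 0.03 0 0 0 255; 0 0 0.02 0 0 0 255; 0 0 0 0 0 0 255; 0 0 0 0 0 0 255",
)

```text
time_s: 4.57
ee_pos: [0.4643, -0.323, 0.2033]
eef_rot: [3.141, -0.0, 0.339]
force: [0.5, 0.7, -3.4]
grip_width: 0.0299
grip_force: 25.0
```

```bash
cat > held.py <<'E'
from h import *
o=ctrl.get_obs();tcp=o["ee_pos"];yaw=o["eef_rot"][2];print(tcp,o["eef_rot"])
for n in("top","scene"):
    c=shot(n);P=pts(c);hsv=cv2.cvtColor(c["pixels"],cv2.COLOR_RGB2HSV)
    m=(hsv[...,1]>80)&((hsv[...,0]<18)|(hsv[...,0]>170))&(hsv[...,2]>25)&(np.linalg.norm(P-tcp,axis=-1)<.09)
    v,u=np.nonzero(m);q=P[m];rel=q-tcp
    a=rel[:,0]*np.cos(yaw)+rel[:,1]*np.sin(yaw);b=-rel[:,0]*np.sin(yaw)+rel[:,1]*np.cos(yaw)
    print(n,len(q),"along",np.percentile(a,[0,2,98,100]).round(4),"across",np.percentile(b,[2,98]).round(4),"z",np.percentile(rel[:,2],[0,2,98,100]).round(4),"grip",o["grip_width"],o["grip_force"])
E
python3 held.py
```

```text
[ 0.46429738 -0.32303324  0.20325288] [ 3.14105487e+00 -3.44664099e-04  3.38855801e-01]
top 3 along [0.04   0.04   0.0425 0.0425] across [0.0119 0.0163] z [0.0166 0.0167 0.0195 0.0195] grip 0.029876438346240503 24.97802473604679
scene 386 along [-0.023  -0.0195  0.048   0.0488] across [-0.014   0.0151] z [-0.0139 -0.0125  0.0181  0.0191] grip 0.029876438346240503 24.97802473604679
```

>>> carry_out(
  motion="0.01 0.02 0.02 0 0 6.8 255; 0.011 0.025 0.02 0 0 6.8 255; 0.012 0.025 0.012 0 0 6.8 255; 0.012 0.025 0 0 0 6.8 255; 0.012 0.025 0 0 0 6.8 255; 0.012 0.025 0 0 0 6.8 255; 0.012 0.025 0 0 0 6.8 255; 0.012 0.025 0 0 0 6.8 255; 0.012 0.025 0 0 0 6.8 255; 0.012 0.025 0 0 0 6.8 255; 0.012 0.025 0 0 0 6.8 255; 0.012 0.025 0 0 0 6.8 255; 0.012 0.025 0 0 0 6.8 255; 0.012 0.022 0 0 0 6.8 255; 0.012 0.018 0 0 0 6.4 255; 0.008 0.008 0 0 0 0 255; 0.006 0 0 0 0 0 255; 0 0 0 0 0 0 255; 0 0 0 0 0 0 255",
)

```text
time_s: 6.25
ee_pos: [0.6551, 0.0442, 0.254]
eef_rot: [-3.14, -0.001, 2.111]
force: [0.7, -0.3, -2.2]
grip_width: 0.0296
grip_force: 25.0
```

```bash
python3 - <<'E'
from h import *
o=ctrl.get_obs();print(o["ee_pos"],o["eef_rot"],o["qpos"])
c=shot("wrist");P=pts(c);hsv=cv2.cvtColor(c["pixels"],cv2.COLOR_RGB2HSV);print(c["position"])
a=c["pixels"]
s=shot("scene")["pixels"]
cv2.imwrite("pics/w2.png",cv2.hconcat([cv2.resize(a,(400,300)),cv2.resize(s[60:300,120:440],(400,300))])[...,::-1])
d=(P[...,2]>.05)&(P[...,2]<.075)&(hsv[...,2]>130)&(hsv[...,1]<60)
for k in biggest(d):
    if len(k)>30:
        q=ray(c,k[:,0],.064);print(k[:,0].mean(0),cv2.minAreaRect((q[:,:2]*1000).astype(np.float32)))
E
```

```text
[0.65505865 0.04422571 0.25403815] [-3.13970513e+00 -9.02992596e-04  2.11092759e+00] [ 1.17078831e-02  5.21580619e-01  1.10170697e+00 -1.72028007e-04
  1.52039040e+00 -5.28415388e-01]
[0.61912761 0.10530667 0.43358673]
[195.14915254 143.08644068] ((581.7351684570312, 27.377716064453125), (175.6305694580078, 152.07188415527344), 84.05411529541016)
```

View pics/w2.png

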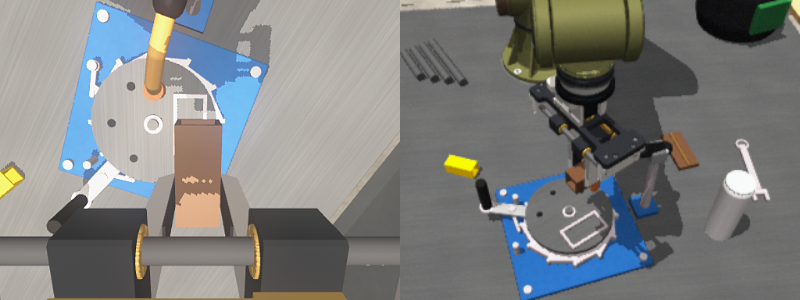

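```bash
python3 - <<'E'
from h import *
c=shot("wrist");P=pts(c);hsv=cv2.cvtColor(c["pixels"],cv2.COLOR_RGB2HSV)
b=(hsv[...,0]>95)&(hsv[...,0]<125)&(hsv[...,1]>100)&(P[...,2]<.03)
v,u=np.nonzero(b);w=ray(c,np.c_[u,v],.012)
f=np.deg2rad(11.88);X=w[:,0]*np.cos(f)+w[:,1]*np.sin(f);Y=-w[:,0]*np.sin(f)+w[:,1]*np.cos(f)
print("plate fix-frame X",np.percentile(X,[0.1,99.9]),"Y",np.percentile(Y,[.1,99.9]))
for ax in((.5916,.0248),(.594,.024)): print(ax, ax[0]*np.cos(f)+ax[1]*np.sin(f),-ax[0]*np.sin(f)+ax[1]*np.cos(f))
g=cv2.cvtColor(c["pixels"],cv2.COLOR_RGB2GRAY)
m=np.zeros_like(g);m[145:177,180:212]=(g[145:177,180:212]>215)*1
k=max(biggest(m),key=cv2.contourArea);(ux,uy),r=cv2.minEnclosingCircle(k);print("hub",ux,uy,r,[ray(c,(ux,uy),z)[0] for z in(.056,.06)], P[m>0][:,2].mean())
h=(P[...,2]>.0575)&(P[...,2]<.072)&(np.hypot(P[...,0]-.637,P[...,1]-.05)<.06)&(g>200)&(hsv[...,1]<50)
q=P[h];print(len(q));yw=np.deg2rad(31)
rel=q-np.array([.5925,.0243,0]);
for d in(29,31,33):
    yw=np.deg2rad(d);A=rel[:,0]*np.cos(yw)+rel[:,1]*np.sin(yw);B=-rel[:,0]*np.sin(yw)+rel[:,1]*np.cos(yw)
    print(d,"radial",np.percentile(A,[1,99]),"tang",np.percentile(B,[1,99]))
k=biggest(h);print([len(x) for x in k])
# bar angle
x,y=q[:,0],q[:,1];print(cv2.minAreaRect((q[:,:2]*1000).astype(np.float32)))
E
```

```text
plate fix-frame X [0.45108376 0.71889227] Y [-0.23110089  0.08905969]
(0.5916, 0.0248) 0.5840338556964424 -0.09751951292099009
(0.594, 0.024) 0.5862177597798076 -0.09879644790549817
hub 195.59091186523438 158.59091186523438 12.2315092086792 [array([0.59215146, 0.02379755, 0.056     ]), array([0.59243301, 0.02465733, 0.06      ])] 0.06173800962534008
832
29 radial [-0.00729637  0.0745216 ] tang [-0.03193262  0.04381308]
31 radial [-0.00744474  0.07563209] tang [-0.0329658   0.04239326]
33 radial [-0.00762503  0.07674163] tang [-0.03395882  0.04125718]
[1, 66, 1, 1, 1, 1, 1, 1, 1, 65, 1, 1, 1, 1, 1, 1, 1, 1, 1, 1, 4, 2, 1, 1, 1, 1, 2, 1, 1, 1, 209, 1, 1, 1, 1, 2, 2]
((615.6207275390625, 54.55006790161133), (94.5783920288086, 67.87491607666016), 77.99073791503906)
```

>>> carry_out(
  motion="-0.0117 -0.004 0 0 0 -0.4 255; 0 0 -0.02 0 0 0 255; 0 0 -0.025 0 0 0 255; 0 0 -0.025 0 0 0 255; 0 0 -0.025 0 0 0 255; 0 0 -0.025 0 0 0 255; 0 0 -0.02 0 0 0 255; 0 0 -0.012 0 0 0 255; 0 0 0 0 0 0 255; 0 0 0 0 0 0 255; 0 0 0 0 0 0 255",
)

```text
time_s: 7.32
ee_pos: [0.6443, 0.0408, 0.1052]
eef_rot: [3.14, 0.001, 2.105]
force: [0.7, -0.4, -1.6]
grip_width: 0.0301
grip_force: 25.0
```

```bash
python3 held.py; python3 - <<'E'
from h import *
c=shot("scene");cv2.imwrite("pics/s3.png",cv2.resize(c["pixels"][130:300,180:400],(792,612))[:600,:,::-1])
E
```

```text
[0.64429916 0.04082287 0.10518139] [3.13958458e+00 1.19499333e-03 2.10494079e+00]Traceback (most recent call last):
  File "held.py", line 8, in <module>
    print(n,len(q),"along",np.percentile(a,[0,2,98,100]).round(4),"across",np.percentile(b,[2,98]).round(4),"z",np.percentile(rel[:,2],[0,2,98,100]).round(4),"grip",o["grip_width"],o["grip_force"])
                           ~~~~~~~~~~~~~^^^^^^^^^^^^^^^^
    return _quantile_unchecked(
        a, q, axis, out, overwrite_input, method, keepdims, weights)
    return _ureduce(a,
                    func=_quantile_ureduce_func,
    ...<5 lines>...
                    overwrite_input=overwrite_input,
                    method=method)
    r = func(a, **kwargs)
    result = _quantile(arr,
                       quantiles=q,
    ...<2 lines>...
                       out=out,
                       weights=wgt)
    slices_having_nans = np.isnan(arr[-1, ...])
                                  ~~~^^^^^^^^^
IndexError: index -1 is out of bounds for axis 0 with size 0
```

View pics/s3.png

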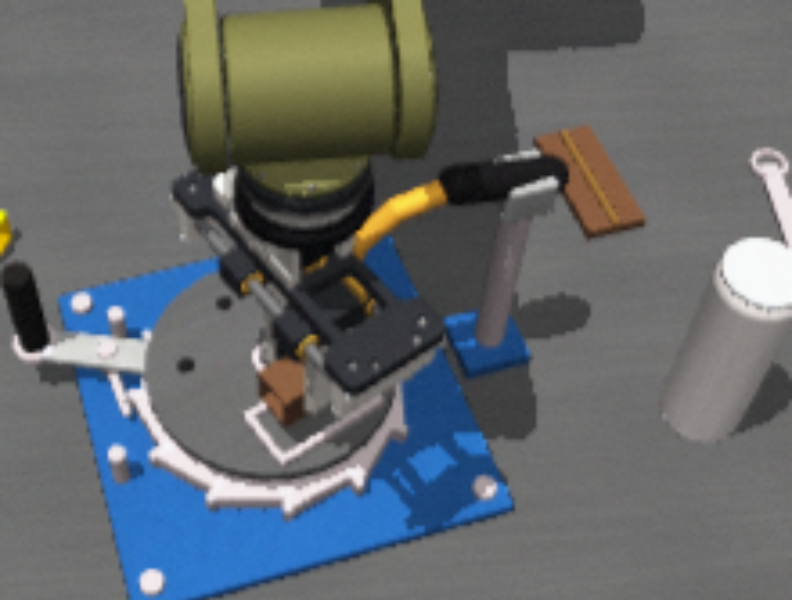

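The view shows the tube end at (285,390) above the nest, and the gripper body clear of the torch. Lowering.

>>> carry_out(
  motion="-0.0009 -0.0006 -0.01 0 0 0 255; 0 0 -0.008 0 0 0 255; 0 0 -0.006 0 0 0 255; 0 0 -0.004 0 0 0 255; 0 0 -0.003 0 0 0 255; 0 0 -0.001 0 0 0 255; 0 0 0 0 0 0 255; 0 0 0 0 0 0 255",
)

```text
time_s: 8.08
ee_pos: [0.6429, 0.0404, 0.0717]
eef_rot: [3.141, 0.0, 2.105]
force: [-0.7, 0.1, -2.4]
grip_width: 0.0302
grip_force: 25.0
```

```bash
sed -i 's/("top","scene")/("scene",)/' held.py; python3 held.py
```

```text
[0.64285739 0.04036972 0.07166772] [3.14129749e+00 1.75837371e-04 2.10518977e+00]
scene 164 along [-0.0243 -0.0237  0.      0.0724] across [-0.0158  0.0139] z [-0.014  -0.0117  0.02    0.0584] grip 0.030158940791497682 24.97811570763588
```

>>> carry_out(
  motion="0 0 -0.0015 0 0 0 255; 0 0 0 0 0 0 255; 0 0 0 0 0 0 145; 0 0 0 0 0 0 135; 0 0 0 0 0 0 135; 0 0 0 0 0 0 135; 0 0 0 0 0 0 135",
)

```text
time_s: 8.72
ee_pos: [0.6428, 0.0404, 0.0701]
eef_rot: [3.141, 0.0, 2.105]
force: [0.0, 0.4, 0.4]
grip_width: 0.0444
grip_force: 0.0
```

>>> carry_out(
  motion="0 0 0.01 0 0 0 135; 0 0 0.02 0 0 0 135; 0 0 0.03 0 0 0 135; 0 0 0.04 0 0 0 135; 0 0 0.04 0 0 0 135; 0 0 0.03 0 0 0 135; 0 -0.03 0.01 0 0 7 135; 0 -0.04 0 0 0 7 135; -0.01 -0.04 0 0 0 7 135; -0.01 -0.03 0 0 0 7 135; -0.01 0 0 0 0 7 135; 0 0 0 0 0 0 135",
)

```text
time_s: 9.72
ee_pos: [0.6118, -0.1003, 0.2511]
eef_rot: [3.141, 0.001, 2.717]
force: [-0.1, 0.7, 0.3]
grip_width: 0.0441
grip_force: 0.0
```

```bash
cat > chk.py <<'E'
import sys
from h import *
print(ctrl.get_obs()["ee_pos"],ctrl.get_obs()["eef_rot"])
for n in sys.argv[1:]:
    c=shot(n);P=pts(c);hsv=cv2.cvtColor(c["pixels"],cv2.COLOR_RGB2HSV)
    near=(np.hypot(P[...,0]-.5923,P[...,1]-.0243)<.11)
    t=near&(hsv[...,1]>80)&((hsv[...,0]<16)|(hsv[...,0]>170))&(P[...,2]>.078)&(P[...,2]<.094)
    q=P[t];r=cv2.minAreaRect((q[:,:2]*1000).astype(np.float32)) if len(q)>4 else None
    print(n,"tube",t.sum(),r, "z",np.percentile(q[:,2],[5,50,95]) if len(q) else 0)
    h=(P[...,2]>.075)&(P[...,2]<.130)&(hsv[...,2]<75)&(abs(np.hypot(P[...,0]-.5923,P[...,1]-.0243)-.175)<.03)&(P[...,1]<-.02)
    if h.sum()>5:
        q=P[h];m=q.mean(0);print(" handle",h.sum(),m,q.min(0),q.max(0),"ang",np.degrees(np.arctan2(m[1]-.0243,m[0]-.5923)))
    w=(hsv[...,1]<60)&(hsv[...,2]>130)&(P[...,2]>.058)&(P[...,2]<.072)&near
    for k in biggest(w):
        if len(k)>25: print(" bright",cv2.minAreaRect((ray(c,k[:,0],.064)[:,:2]*1000).astype(np.float32)))
    np.savez(f"{n}L.npz",**{k:c[k] for k in("pixels","range_z","K","position","attitude")})
E
python3 chk.py scene wrist top
```

```text
[ 0.61181439 -0.10034837  0.25105845] [3.14149877e+00 7.42788566e-04 2.71676292e+00]
scene tube 353 ((637.85888671875, 50.51056671142578), (30.7734317779541, 70.35557556152344), 30.809356689453125) z [0.08118393 0.0865768  0.08871969]
 handle 151 [ 0.55781011 -0.14357121  0.10702942] [ 0.54319792 -0.15562723  0.07599119] [ 0.56473399 -0.13419712  0.12801866] ang -101.61011413717779
 bright ((639.251220703125, 51.3472900390625), (48.59735870361328, 88.91619873046875), 28.833236694335938)
 bright ((598.6002807617188, 24.67540740966797), (19.359495162963867, 23.879507064819336), 4.4586358070373535)
wrist tube 1320 ((637.0175170898438, 49.81681442260742), (30.316715240478516, 69.99633026123047), 29.411970138549805) z [0.08486811 0.08613729 0.0874575 ]
 handle 14 [ 0.55089507 -0.13999897  0.09805101] [ 0.54125856 -0.14221646  0.07617536] [ 0.56040567 -0.13838056  0.11395555] ang -104.14456579982802
 bright ((592.3695068359375, 23.79431915283203), (26.521610260009766, 24.351177215576172), 65.29894256591797)
 bright ((637.0192260742188, 49.697540283203125), (47.89557647705078, 86.26184844970703), 29.753625869750977)
top tube 219 ((632.8796997070312, 50.50152587890625), (29.871749877929688, 69.03340148925781), 30.509981155395508) z [0.08080815 0.08516952 0.09023471]
 bright ((650.95068359375, 16.088146209716797), (50.437042236328125, 19.886178970336914), 3.4121716022491455)
```

>>> carry_out(
  motion="-0.006 -0.004 0 0 0 -6.8 110; -0.006 -0.004 0 0 0 -6.8 110; -0.006 -0.004 0 0 0 -6.8 110; -0.006 -0.004 0 0 0 -6.8 110; -0.006 -0.004 0 0 0 -6.8 110; -0.006 -0.004 0 0 0 -6.8 110; -0.006 -0.004 0 0 0 -6.8 110; -0.006 -0.004 0 0 0 -6.8 110; -0.006 -0.004 0 0 0 -6.8 110; -0.006 -0.004 0 0 0 -6.8 110; -0.002 -0.004 0 0 0 -6.8 110; 0 0 0 0 0 -4.9 110; 0 0 0 0 0 0 110; 0 0 0 0 0 0 110",
)

```text
time_s: 11.03
ee_pos: [0.5514, -0.142, 0.25]
eef_rot: [3.142, -0.0, 1.324]
force: [0.2, 0.6, 0.3]
grip_width: 0.0534
grip_force: 0.0
```

```bash
python3 chk.py wrist
```

```text
[ 0.55140746 -0.14197527  0.2500308 ] [ 3.14151545e+00 -4.70135848e-05  1.32427321e+00]
wrist tube 0 None z 0
 handle 11 [ 0.55851531 -0.14211837  0.09577879] [ 0.54444618 -0.14494745  0.07631328] [ 0.56181098 -0.13708854  0.12356184] ang -101.47569507139609
 bright ((640.6643676757812, 6.788392066955566), (10.563943862915039, 22.234569549560547), 75.86581420898438)
 bright ((590.3984985351562, 17.609830856323242), (14.125518798828125, 24.313541412353516), 75.86582946777344)
```

>>> carry_out(
  motion="0 -0.0025 -0.03 0 0 0 110; 0 0 -0.035 0 0 0 110; 0 0 -0.035 0 0 0 110; 0 0 -0.03 0 0 0 110; 0 0 -0.02 0 0 0 110; 0 0 -0.013 0 0 0 110; 0 0 -0.002 0 0 0 110; 0 0 0 0 0 0 110; 0 0 0 0 0 0 170; 0 0 0 0 0 0 210; 0 0 0 0 0 0 255; 0 0 0 0 0 0 255; 0 0 0 0 0 0 255; 0 0 0 0 0 0 255; 0 0 0 0 0 0 255",
  grip_force=15,
)

```text
time_s: 12.33
ee_pos: [0.5511, -0.1453, 0.0854]
eef_rot: [3.141, 0.0, 1.322]
force: [-0.7, -0.3, 4.2]
grip_width: 0.0215
grip_force: 15.0
```

>>> carry_out(
  motion="0.0089 -0.0019 0 0 0 3 255; 0.009 -0.0015 0 0 0 3 255; 0.0091 -0.001 0 0 0 3 255; 0.0091 -0.0005 0 0 0 3 255; 0.0091 0 0 0 0 3 255; 0.0091 0.0005 0 0 0 3 255; 0.0091 0.0009 0 0 0 3 255; 0.009 0.0014 0 0 0 3 255; 0 0 0 0 0 0 255",
)

```text
time_s: 13.08
ee_pos: [0.6244, -0.1474, 0.0854]
eef_rot: [3.141, 0.001, 1.744]
force: [-0.1, -0.1, 5.4]
grip_width: 0.0218
grip_force: 15.0
```

```bash
python3 chk.py scene; python3 - <<'E'
from h import *
o=ctrl.get_obs();p=o["ee_pos"];d=p[:2]-[.5923,.0243];print(np.hypot(*d),np.degrees(np.arctan2(d[1],d[0])))
c=np.load("sceneL.npz");cv2.imwrite("pics/s4.png",cv2.resize(c["pixels"][130:300,150:370],(776,600),interpolation=cv2.INTER_CUBIC)[...,::-1])
E
```

```text
[ 0.62435784 -0.14743967  0.08538066] [3.14086213e+00 7.20050207e-04 1.74449487e+00]
scene tube 344 ((637.21337890625, 51.65855407714844), (30.4931640625, 69.24569702148438), 32.51005935668945) z [0.08190116 0.08682986 0.08895912]
 bright ((638.1760864257812, 51.52534866333008), (48.997982025146484, 87.10120391845703), 31.453739166259766)
 bright ((594.8121948242188, 24.389480590820312), (22.820667266845703, 27.008066177368164), 85.63894653320312)
0.1747292694193972 -79.53794607388528
```

View pics/s4.png

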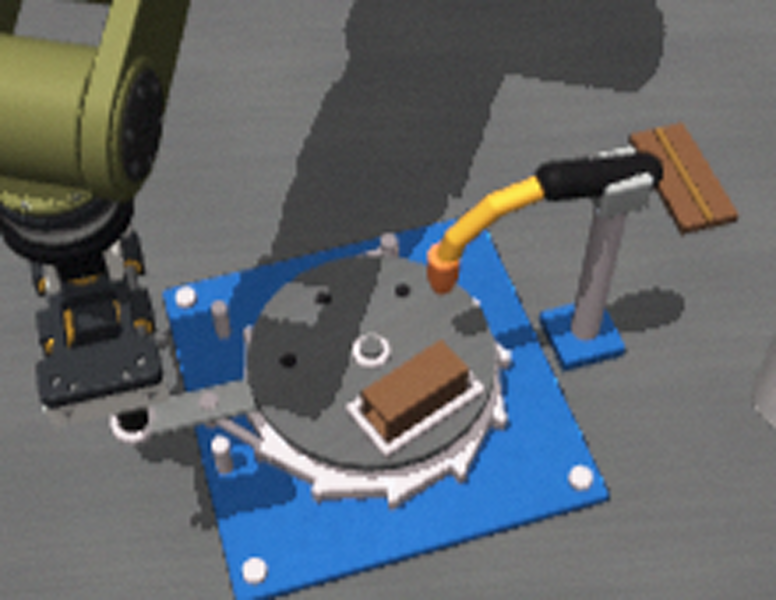

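>>> carry_out(
  motion="0.0089 0.0019 0 0 0 3 255; 0.0088 0.0023 0 0 0 3 255; 0.0087 0.0028 0 0 0 3 255; 0 0 0 0 0 0 255",
)

```text
time_s: 13.47
ee_pos: [0.6506, -0.1405, 0.0854]
eef_rot: [3.141, 0.001, 1.901]
force: [0.5, -1.9, 6.0]
grip_width: 0.0218
grip_force: 15.0
```

```bash
python3 chk.py scene
```

```text
[ 0.65060988 -0.14046503  0.08537055] [3.14084382e+00 1.09434629e-03 1.90064206e+00]
scene tube 335 ((632.0032958984375, 58.361358642578125), (30.542911529541016, 70.8562240600586), 40.98724365234375) z [0.0818231  0.08671217 0.08897932]
 bright ((635.311279296875, 60.43612289428711), (47.274078369140625, 89.60974884033203), 36.379539489746094)
 bright ((597.3607177734375, 26.009071350097656), (21.645410537719727, 25.663963317871094), 20.392419815063477)
```

>>> carry_out(
  motion="0.0029 0.001 0 0 0 1 255; 0 0 0 0 0 0 255",
)

```text
time_s: 13.68
ee_pos: [0.6526, -0.1397, 0.0854]
eef_rot: [3.141, 0.001, 1.915]
force: [-1.8, -2.2, 5.2]
grip_width: 0.0216
grip_force: 15.0
```

>>> carry_out(
  motion="0.0028 0.0011 0 0 0 1 255; 0 0 0 0 0 0 255",
)

```text
time_s: 13.85
ee_pos: [0.6553, -0.1387, 0.0854]
eef_rot: [3.142, 0.001, 1.932]
force: [-1.6, -2.5, 5.1]
grip_width: 0.022
grip_force: 15.0
```

>>> carry_out(
  motion="0.0028 0.0011 0 0 0 1 255; 0 0 0 0 0 0 255",
)

```text
time_s: 14.02
ee_pos: [0.657, -0.138, 0.0853]
eef_rot: [-3.139, -0.0, 1.95]
force: [-11.1, -3.3, 9.3]
grip_width: 0.0217
grip_force: 15.0
```

>>> carry_out(
  motion="0.001 0.0004 0 0 0 0 255; 0 0 0 0 0 0 255",
)

```text
time_s: 14.18
ee_pos: [0.657, -0.1379, 0.0852]
eef_rot: [-3.137, -0.001, 1.948]
force: [-18.8, -5.9, 11.6]
grip_width: 0.0219
grip_force: 15.0
```

```bash
python3 chk.py scene top; python3 - <<'E'
from h import *
o=ctrl.get_obs();p=o["ee_pos"];d=p[:2]-[.5923,.0243];print(np.hypot(*d),np.degrees(np.arctan2(d[1],d[0])))
E
```

```text
[ 0.65702736 -0.13794516  0.08523174] [-3.13659081e+00 -9.60689254e-04  1.94839948e+00]
scene tube 335 ((630.9955444335938, 59.68964385986328), (30.546875, 70.44366455078125), 42.845848083496094) z [0.08146023 0.08689661 0.08901319]
 bright ((631.5394287109375, 60.049522399902344), (47.223350524902344, 88.89347839355469), 42.62456130981445)
 bright ((597.7893676757812, 24.076271057128906), (22.779502868652344, 20.914094924926758), 84.80835723876953)
top tube 193 ((626.7992553710938, 59.157508850097656), (29.73603057861328, 67.71894836425781), 42.776397705078125) z [0.08070387 0.08501611 0.08955187]
 bright ((634.1165161132812, 53.63037109375), (48.028892517089844, 71.8739013671875), 42.234291076660156)
0.17471727118229302 -68.24446404904121
```

>>> carry_out(
  motion="-0.0022 -0.0009 0 0 0 0 255; -0.0086 -0.0032 0 0 0 -3 255; -0.0087 -0.0027 0 0 0 -3 255; -0.0089 -0.0023 0 0 0 -3 255; -0.009 -0.0018 0 0 0 -3 255; -0.0091 -0.0013 0 0 0 -3 255; -0.0091 -0.0008 0 0 0 -3 255; -0.0091 -0.0004 0 0 0 -3 255; -0.0092 0.0001 0 0 0 -3 255; -0.0091 0.0006 0 0 0 -3 255; -0.0091 0.0011 0 0 0 -3 255; -0.009 0.0016 0 0 0 -3 255; -0.0089 0.002 0 0 0 -3 255; -0.0088 0.0025 0 0 0 -3 255; 0 0 0 0 0 0 255",
)

```text
time_s: 15.53
ee_pos: [0.5393, -0.1418, 0.0852]
eef_rot: [-3.141, -0.0, 1.266]
force: [-1.3, 0.8, 1.4]
grip_width: 0.0222
grip_force: 15.0
```

```bash
cat > lev.py <<'E'
from h import *
o=ctrl.get_obs();p=o["ee_pos"];d=p[:2]-[.5923,.0243];print("lever r,ang",np.hypot(*d),np.degrees(np.arctan2(d[1],d[0])),"yaw",np.degrees(o["eef_rot"][2]),o["force"])
E
python3 lev.py; python3 chk.py scene
```

```text
lever r,ang 0.17437250095130594 -107.70640602345618 yaw 72.51083632682946 [-1.26475936  0.75116596  1.4438554 ]
[ 0.53926642 -0.14181204  0.0852328 ] [-3.14147697e+00 -3.25485331e-04  1.26555284e+00]
scene tube 331 ((630.8641357421875, 59.737831115722656), (30.532123565673828, 70.34904479980469), 42.35757064819336) z [0.08226275 0.08676233 0.08870941]
 handle 77 [ 0.54238858 -0.13424492  0.10810902] [ 0.52907354 -0.14081781  0.07677896] [ 0.55584579 -0.13035558  0.12760006] ang -107.47449010028541
 bright ((631.7459106445312, 59.825164794921875), (47.22336196899414, 88.28373718261719), 42.624595642089844)
 bright ((596.3840942382812, 25.45438003540039), (25.3575382232666, 23.962533950805664), 84.80821228027344)
```

Table held. Now small steps to the back stop.

>>> carry_out(
  motion="-0.0058 0.0019 0 0 0 -2 255; 0 0 0 0 0 0 255",
)

```text
time_s: 15.75
ee_pos: [0.5344, -0.1402, 0.0852]
eef_rot: [3.141, -0.0, 1.234]
force: [-1.6, 1.0, 4.6]
grip_width: 0.022
grip_force: 15.0
```

>>> carry_out(
  motion="-0.0043 0.0016 0 0 0 -1.5 255; 0 0 0 0 0 0 255",
)

```text
time_s: 15.92
ee_pos: [0.5302, -0.1387, 0.0852]
eef_rot: [3.141, -0.0, 1.208]
force: [-0.8, 1.1, 4.8]
grip_width: 0.0217
grip_force: 15.0
```

>>> carry_out(
  motion="-0.0015 0.0006 0 0 0 -0.5 255; 0 0 0 0 0 0 255",
)

```text
time_s: 16.08
ee_pos: [0.5289, -0.1382, 0.0852]
eef_rot: [3.141, -0.0, 1.2]
force: [-1.3, 1.3, 6.2]
grip_width: 0.0217
grip_force: 15.0
```

```bash
python3 lev.py
```

```text
lever r,ang 0.17443183891148284 -111.30402979204764 yaw 68.74526058697339 [-1.28423397  1.33106377  6.17808585]
```

>>> carry_out(
  motion="-0.0023 0.0009 0 0 0 -0.5 255; 0 0 0 0 0 0 255",
)

```text
time_s: 16.25
ee_pos: [0.5286, -0.138, 0.0852]
eef_rot: [3.135, -0.0, 1.191]
force: [18.7, -5.6, -6.0]
grip_width: 0.0216
grip_force: 15.0
```

>>> carry_out(
  motion="0.002 -0.0008 0 0 0 0.4 255; 0.0086 -0.0031 0 0 0 3 255; 0.0088 -0.0026 0 0 0 3 255; 0.0089 -0.0022 0 0 0 3 255; 0.009 -0.0017 0 0 0 3 255; 0.0091 -0.0012 0 0 0 3 255; 0.0091 -0.0008 0 0 0 3 255; 0.0091 -0.0003 0 0 0 3 255; 0.0091 0.0002 0 0 0 3 255; 0.0091 0.0007 0 0 0 3 255; 0.0091 0.0011 0 0 0 3 255; 0.009 0.0016 0 0 0 3 255; 0.0089 0.0021 0 0 0 3 255; 0.0088 0.0025 0 0 0 3 255; 0 0 0 0 0 0 255",
)

```text
time_s: 17.5
ee_pos: [0.646, -0.1418, 0.0851]
eef_rot: [3.141, 0.001, 1.883]
force: [-0.3, -0.6, 7.1]
grip_width: 0.0217
grip_force: 15.0
```

```bash
python3 lev.py; python3 chk.py scene
```

```text
lever r,ang 0.17454681347738318 -72.06853596786821 yaw 107.87944307698521 [-0.3141527  -0.60406237  7.1323347 ]
[ 0.64603932 -0.14176828  0.08514729] [3.14146291e+00 5.74118670e-04 1.88285148e+00]
scene tube 295 ((611.8912963867188, 72.748779296875), (29.237749099731445, 69.79145812988281), 69.14299774169922) z [0.08460713 0.08694605 0.08901476]
 bright ((597.6475219726562, 24.95962905883789), (24.484256744384766, 24.504011154174805), 8.24341869354248)
 bright ((612.4700927734375, 72.74301147460938), (47.42304611206055, 89.30206298828125), 69.00370788574219)
```

>>> carry_out(
  motion="0.0043 0.0015 0 0 0 1.5 255; 0.0043 0.0016 0 0 0 1.5 255; 0.0021 0.0008 0 0 0 0.8 255; 0.0013 0.0005 0 0 0 0 255; 0 0 0 0 0 0 255; 0 0 0 0 0 0 255",
)

```text
time_s: 18.05
ee_pos: [0.6569, -0.1379, 0.0852]
eef_rot: [-3.141, 0.0, 1.945]
force: [-3.0, -2.0, 6.6]
grip_width: 0.0219
grip_force: 15.0
```

```bash
python3 lev.py; python3 chk.py scene
```

```text
lever r,ang 0.17458759746198887 -68.27981892361572 yaw 111.45790716578321 [-3.03537179 -2.00755527  6.56920955]
[ 0.65691033 -0.13789228  0.08515358] [-3.14083344e+00  3.27092838e-04  1.94530746e+00]
scene tube 289 ((609.7249145507812, 73.77960968017578), (29.03237533569336, 69.47792053222656), 72.6332778930664) z [0.08432169 0.08685999 0.08902499]
 bright ((597.986083984375, 25.4455623626709), (25.409408569335938, 20.839338302612305), 85.63906860351562)
 bright ((609.4830322265625, 74.20719909667969), (46.63384246826172, 89.29971313476562), 72.18602752685547)
```

Second notch done (table 72°). Press onto the stop slightly, then back.

>>> carry_out(
  motion="0.001 0.0004 0 0 0 0 255; 0 0 0 0 0 0 255; -0.0018 -0.0007 0 0 0 0 255; -0.0086 -0.0032 0 0 0 -3 255; -0.0087 -0.0027 0 0 0 -3 255; -0.0089 -0.0023 0 0 0 -3 255; -0.009 -0.0018 0 0 0 -3 255; -0.0091 -0.0013 0 0 0 -3 255; -0.0091 -0.0008 0 0 0 -3 255; -0.0091 -0.0004 0 0 0 -3 255; -0.0092 0.0001 0 0 0 -3 255; -0.0091 0.0006 0 0 0 -3 255; -0.0091 0.0011 0 0 0 -3 255; -0.009 0.0016 0 0 0 -3 255; -0.0089 0.002 0 0 0 -3 255; -0.0088 0.0025 0 0 0 -3 255; 0 0 0 0 0 0 255",
)

```text
time_s: 19.52
ee_pos: [0.5389, -0.1416, 0.0851]
eef_rot: [-3.141, -0.001, 1.262]
force: [0.2, 3.9, 2.4]
grip_width: 0.0219
grip_force: 15.0
```

```bash
python3 lev.py
```

```text
lever r,ang 0.17433304093436472 -107.84622009641767 yaw 72.29252039408475 [0.22995419 3.92739543 2.36309457]
```

>>> carry_out(
  motion="-0.0056 0.0019 0 0 0 -2 255; -0.0044 0.0016 0 0 0 -1.5 255; -0.0012 0.0005 0 0 0 -0.1 255; 0 0 0 0 0 0 255; 0 0 0 0 0 0 255",
)

```text
time_s: 19.93
ee_pos: [0.5288, -0.138, 0.0851]
eef_rot: [-3.142, -0.0, 1.203]
force: [-0.2, 4.3, 6.5]
grip_width: 0.022
grip_force: 15.0
```

```bash
python3 lev.py; python3 chk.py scene
```

```text
lever r,ang 0.1743238402509729 -111.3747807242316 yaw 68.91835782953676 [-0.22986028  4.26286515  6.49283693]
[ 0.52876472 -0.13803321  0.08510071] [-3.14157002e+00 -4.79578975e-04  1.20285226e+00]
scene tube 290 ((608.7168579101562, 73.94766235351562), (28.803979873657227, 71.061279296875), 73.1139907836914) z [0.08456555 0.08685347 0.08907062]
 handle 88 [ 0.53190552 -0.1309205   0.1071219 ] [ 0.5191333  -0.13872957  0.07500857] [ 0.54484641 -0.12584252  0.12867621] ang -111.26042957818642
 bright ((594.750244140625, 24.32778549194336), (22.817882537841797, 27.01291847229004), 84.80824279785156)
 bright ((609.3731689453125, 74.06509399414062), (47.3591194152832, 90.05132293701172), 72.56520080566406)
```

>>> carry_out(
  motion="-0.001 0.0004 0 0 0 0 255; 0.001 -0.0004 0 0 0 0 255; 0.0086 -0.0031 0 0 0 3 255; 0.0088 -0.0026 0 0 0 3 255; 0.0089 -0.0022 0 0 0 3 255; 0.009 -0.0017 0 0 0 3 255; 0.0091 -0.0012 0 0 0 3 255; 0.0091 -0.0008 0 0 0 3 255; 0.0091 -0.0003 0 0 0 3 255; 0.0091 0.0002 0 0 0 3 255; 0.0091 0.0007 0 0 0 3 255; 0.0091 0.0011 0 0 0 3 255; 0.009 0.0016 0 0 0 3 255; 0.0089 0.0021 0 0 0 3 255; 0.0088 0.0025 0 0 0 3 255; 0 0 0 0 0 0 255; 0 0 0 0 0 0 255",
)

```text
time_s: 21.4
ee_pos: [0.6456, -0.142, 0.0851]
eef_rot: [3.142, 0.0, 1.884]
force: [-0.1, 1.3, 7.2]
grip_width: 0.022
grip_force: 15.0
```

```bash
python3 lev.py; python3 chk.py scene
```

```text
lever r,ang 0.17460717247620272 -72.22336341344895 yaw 107.95539481495902 [-0.0778603   1.33493008  7.18008213]
[ 0.6456088  -0.14197037  0.08509843] [3.14154687e+00 2.38972795e-04 1.88417708e+00]
scene tube 265 ((586.3676147460938, 74.77445983886719), (71.7501449584961, 30.347415924072266), 10.584108352661133) z [0.08392081 0.0868461  0.08881241]
 bright ((596.097412109375, 26.471282958984375), (22.905929565429688, 25.04940414428711), 35.48966979980469)
 bright ((586.4521484375, 76.58190155029297), (88.73625946044922, 48.278114318847656), 7.763022422790527)
```

>>> carry_out(
  motion="0.0043 0.0015 0 0 0 1.5 255; 0.0043 0.0016 0 0 0 1.5 255; 0.0024 0.0009 0 0 0 0.8 255; 0.0013 0.0005 0 0 0 0 255; 0.001 0.0004 0 0 0 0 255; 0 0 0 0 0 0 255; 0 0 0 0 0 0 255",
)

```text
time_s: 22.03
ee_pos: [0.657, -0.138, 0.085]
eef_rot: [-3.137, -0.001, 1.949]
force: [-14.9, -2.7, 12.4]
grip_width: 0.0217
grip_force: 15.0
```

```bash
python3 lev.py; python3 chk.py scene top
```

```text
lever r,ang 0.17468388946905986 -68.27386274342554 yaw 111.6878496935623 [-14.9159809   -2.72185145  12.43721883]
[ 0.65696284 -0.13797501  0.08501066] [-3.13736030e+00 -9.42718681e-04  1.94932071e+00]
scene tube 260 ((582.1260986328125, 74.09228515625), (71.01075744628906, 29.79594612121582), 13.394658088684082) z [0.08281528 0.08671061 0.08884731]
 bright ((598.503173828125, 25.92076873779297), (19.359495162963867, 26.377788543701172), 4.4586358070373535)
 bright ((582.2918701171875, 75.63006591796875), (89.84806823730469, 48.35944747924805), 12.630943298339844)
top tube 147 ((577.5026245117188, 74.23551177978516), (71.28650665283203, 28.727340698242188), 11.814252853393555) z [0.08016814 0.08540094 0.08991967]
 bright ((579.1316528320312, 74.28515625), (86.7994155883789, 46.8768196105957), 11.734539031982422)
```

Nest at about 102°, matching the torch direction (101.9°). Release and retreat.

>>> carry_out(
  motion="-0.0015 -0.0006 0 0 0 0 255; 0 0 0 0 0 0 255; 0 0 0 0 0 0 130; 0 0 0 0 0 0 110; 0 0 0 0 0 0 110; 0 0 0 0 0 0 110; 0 0 0 0 0 0 110; 0 0 0.01 0 0 0 110; 0 0 0.02 0 0 0 110; 0 0 0.03 0 0 0 110; 0 0 0.04 0 0 0 110; 0 -0.02 0.04 0 0 0 110; -0.02 -0.03 0.02 0 0 0 110; -0.02 -0.03 0 0 0 0 110; 0 0 0 0 0 0 110; 0 0 0 0 0 0 110",
)

```text
time_s: 23.47
ee_pos: [0.6162, -0.2176, 0.2434]
eef_rot: [3.141, 0.001, 1.947]
force: [0.2, 0.3, -0.4]
grip_width: 0.0537
grip_force: 0.0
```

```bash
python3 lev.py; python3 chk.py scene top;python3 - <<'E'
from h import *
c=np.load("sceneL.npz");cv2.imwrite("pics/s5.png",cv2.resize(c["pixels"][130:300,150:370],(776,600),interpolation=cv2.INTER_CUBIC)[...,::-1])
E
```

```text
lever r,ang 0.2430917295734416 -84.36439028528805 yaw 111.5264275576469 [ 0.21648421  0.3348712  -0.4333731 ]
[ 0.61617195 -0.21761676  0.24338993] [3.14084313e+00 7.15693018e-04 1.94650336e+00]
scene tube 261 ((582.2908325195312, 74.11395263671875), (71.16746520996094, 30.096702575683594), 13.67043685913086) z [0.08287674 0.08660188 0.08878166]
 handle 163 [ 0.6622363  -0.13635216  0.10936959] [ 0.64822435 -0.14754225  0.07565843] [ 0.66830597 -0.12701765  0.12790683] ang -66.47518546469189
 bright ((595.983154296875, 24.570552825927734), (25.26661491394043, 25.924949645996094), 45.264564514160156)
 bright ((582.6561279296875, 75.85037994384766), (89.04082489013672, 48.63010787963867), 12.630942344665527)
top tube 151 ((578.8839721679688, 74.76671600341797), (70.29489135742188, 28.73650550842285), 11.894420623779297) z [0.08085233 0.08513291 0.09095812]
 handle 76 [ 0.64937664 -0.13640204  0.11266758] [ 0.64130252 -0.14670553  0.07561931] [ 0.66316577 -0.12717875  0.12937707] ang -70.44645592822773
 bright ((562.9548950195312, 53.98732376098633), (27.866592407226562, 63.00803756713867), 74.92585754394531)
 bright ((589.0772094726562, 20.991172790527344), (17.934507369995117, 21.663076400756836), 85.93402099609375)
```

View pics/s5.png

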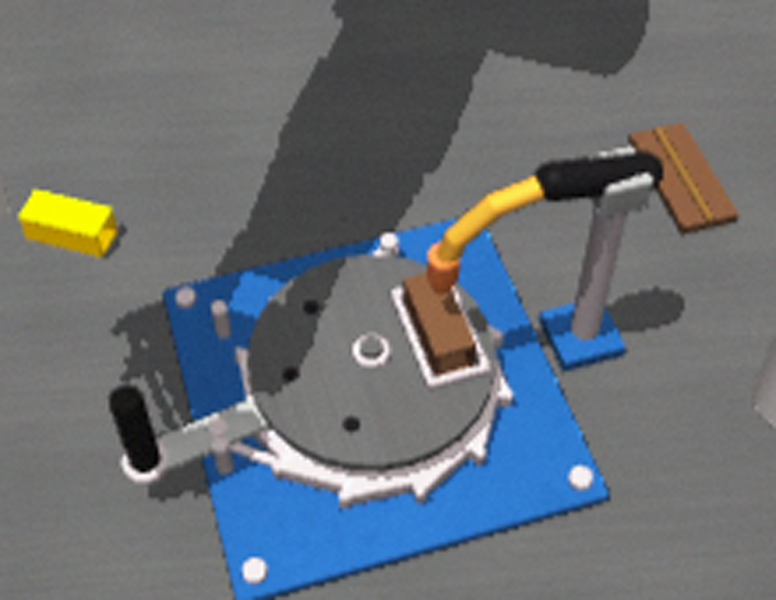

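The picture shows the tube flat in the nest at (440,320) under the nozzle at (442,270), with the lever free at its forward stop (135,430). Handing in.

```bash
python3 -c "
from station import ctrl
print(ctrl.hand_in())"
```

```text
the job is handed in; nothing more can be done
None
```

I handed the job in at about 23.5 s: the tube lies flat in the nest under the torch nozzle, the table was turned only with the lever, and the lever is released. No verdict came back from the hand-in.

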